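Pin the crank onto the slip roll

TASK

Lock the crank onto the slip roll's square shaft with the linchpin parked in the punch stand: set the pin in the hole of the crank's hub, ring towards the hub's free end, and ease the crank along the shaft until the pin finds the hole in it. Push the pin fully home without forcing it, then swing its spring ring down over the end of the hub until it snaps shut. Leave the other things on the bench as they are.

Things in the scene. Friction and masses are not known exactly. Their poses are not given: they have to be found in the camera images.
- linchpin: plain steel linchpin, 80 g, the one with a wire ring, parked upright in the end hole of the punch stand. Shank 9 mm thick, 42 mm long. Head: round collar 18 mm across and 12 mm high, on it a 14 mm square tang (sides along x, y) to grip from above, top 29 mm above the origin. Origin: centre of the collar's underside; z up along the pin, y the way the open ring points. Free to turn about z
- ring (a joint): angle of the pin's wire ring (wire 4 mm, 62 mm across outside) on its hinge, which runs along the pin's x, 7 mm above the pin's origin: 0 open (level, pointing to the pin's +y), 1.57 shut (hanging down round the hub). A spring of about 0.1 Nm (2 N at the far edge) holds it open or shut; dead centre at 0.6, past which it snaps shut by itself
- ring_far (a point): middle of the ring's far edge, on the wire's centre line, 57 mm from the hinge; open: 7 mm above the pin's origin level and 57 mm along the pin's y
- pin_tip (a point): the pin's tip, 42 mm below its origin; the last 2 mm of the shank taper from 9 to 7.8 mm across
- hub_hole (a point): centre of the mouth of the cross hole in the hub's top face; moves with the crank. Hole 11 mm across, straight down through the hub's 7 mm top wall, the 18 mm square shaft inside (its own 11 mm hole hidden, out of line at the start) and the 7 mm bottom wall. Hub: tube 28 mm wide, 32 mm high; ends 16 mm beyond the hole at its free end (when pinned, the shaft 37 mm), 38 mm behind it
- sliproll: hand-cranked three-roll sheet bender on the bench, 190 x 450 mm. Origin: bench level below the shaft's axis, at the outer face of its crank-side end frame; y runs along the shaft, out of the frame to the hub's free end; z up. Shaft axis 150 mm up, hub top 166 mm up. The frame begins at y = 0 (hub hole 44 to 78 mm from it) and is 198 mm high, with a knob up to 216 mm
- crank (a joint): how far (m) the crank has slid on the shaft towards the frame (the slip roll's -y): starts at 0 to 0.004, stop at 0.034. Slides with about 2 N of friction, cannot turn. The holes line up somewhere from 0.008 to 0.032: the shaft stands out differently far each time (not measured); it does not give way. Its arm and wooden handle hang down 108 mm below the shaft
- stand: wooden punch block, 70 x 150 x 52 mm high, fixed; origin: centre of its underside. The linchpin's hole (13 mm across, 46 mm deep) is on its midline at y = +52 mm
- punch_a: bystander: steel dapping punch 78 mm long standing in the block at x = 14, y = 0, ball 20 mm across, top 32 mm above the block; origin at its foot
- punch_b: bystander: steel dapping punch 78 mm long standing in the block at x = -14, y = -40, ball 15 mm across, top 32 mm above the block; origin at its foot
- jar_a: bystander: enamel jar, 52 mm across, 75 mm high, origin at its foot
- jar_b: bystander: enamel jar, 52 mm across, 75 mm high, origin at its foot
- dish: bystander: shallow copper bowl, 110 mm across, 28 mm high, origin at its foot
- trivet: bystander: three-armed steel firing trivet, 100 mm across, 22 mm high, origin under its centre
- mallet: bystander: hammer lying on the bench, 240 mm long, head 30 mm high; origin under its middle
- brush: bystander: flat brush lying on the bench, 180 mm long; origin under its middle

How it is judged:
On the way:
1. the pin has been pushed fully home through hub and shaft with its ring still open (z of linchpin in the frame of hub_hole below 0.003 m and horizontal distance between linchpin and hub_hole below 0.004 m and value of joint ring below 0.5 rad), for 0.1 s.
At the end, for the whole second after the job is handed in: The pin's collar is down on the hub (within 4 mm), the pin upright and centred in the hub's hole (within 4 mm), its ring shut over the free end of the hub (past 80 degrees), everything at rest, let go (z of linchpin in the frame of hub_hole between -0.003 and 0.004 m and horizontal distance between linchpin and hub_hole below 0.004 m and angle between linchpin's own z axis and vertical below 0.15 rad and value of joint ring above 1.4 rad and angle between the y axis of linchpin and the y axis of sliproll, either way round below 0.35 rad and linear speed of linchpin below 0.02 m/s); the robot touches nothing.
It fails at once if the pin is forced: it bears on the slip roll, its shaft or the crank with more than 40 N (contact force between linchpin and sliproll above 40 N).
It fails at once if a bystander is moved more than 30 mm or a jar is knocked over (distance of any of punch_a, punch_b, jar_a, jar_b, dish, trivet, mallet, brush from where it was at the start of the episode above 0.03 m or angle between any of jar_a, jar_b's own z axis and vertical above 0.5 rad).
It also fails if it takes over 72 s, if anything falls off the work surface, if the arm or the gripper's body presses on something with over 40 N, if the wrist force passes 120 N, or if a joint passes its speed limit or range.

ROBOT

A 7-joint arm with a two-finger parallel gripper is mounted at the origin on the work surface. World frame = base frame: x ahead of the robot, y to its left, z up, the work surface at z = 0. Lengths are in m, angles in rad, forces in N, time in s.
With the tool pointing down it reaches from about 0.35 to 0.9 m from the base axis. Payload 8.1 kg.
Tool frame: the origin (TCP) lies midway between the tips of the shut fingers; the grasp point (between the pads) lies 19 mm behind it; z points along the fingers, y is the line along which they close (so a half turn about z gives the same grasp; the last joint's range is limited). The gripper opens to 85 mm and grips with 20 to 120 N. Pads are 22 mm wide; open, the fingers measure 114 mm over their backs; the gripper's body (76 mm by 85 mm) begins 54 mm behind the grasp point. The pads swing forward as they close: fully open they stand 13 mm farther back than shut.
Start: joints at [1.098, 0.434, 0.025, 1.573, -0.012, 1.134, -0.075], TCP at [0.226, -0.583, 0.231] pointing down, gripper open.
Joint ranges: [-2.62, 2.62], [-0.44, 2.09], [-1.27, 1.32], [0.08, 2.57], [-1.32, 4.46], [0.12, 2], [-2.74, 2.74]. Speed limits (rad/s): [2.22, 2.22, 3.01, 3.01, 3.14, 3.14, 3.14].

INTERFACE

Orientations are given as a 3x3 rotation matrix whose columns are the frame's x, y, z axes.
In Python, from bench import manip, vision, job gives the robot as it stands. The module is installed in compiled form; this text tells all that it offers.
- The arm moves only by the shell command python3 -m handwheel [FORCE], which reads ROWS from standard input. ROWS is a JSON object whose key "increments" holds a list of rows, 1 to 20 of them, each of 5 numbers: dx, dy, dz in m, then a turn about the tool's z in rad, then the opening from 0.0 (shut) to 1.0 (fully open); each row is the pose to reach, as a shift and turn from the pose commanded when the command began, along the tool's axes at that moment; what a row does not reach only later rows make up. A row lasts 1/12 s, in which the tool goes at most 0.0417 m and 0.125 rad, less where a joint would pass 70% of its speed; a pose out of reach is approached as far as the arm can. The fingers move at their own pace and stop on an object; FORCE is the grip in N (left out, the last holds). Time passes only in rows, so rows that do not move let the fingers close. It prints the time, the measured TCP pose, the force, the opening and the grip force at its end. Input that does not fit is refused with a message, and nothing moves.
- manip.get_state(): the state, without advancing time (a new reading comes with each control period).
- vision.snapshot(name): name is "side" or "top" or "wrist"; returns a dict with "frame" (384x512x3 uint8, blue, green, red), "fov_y" (degrees; the focal length in pixels is half the picture's height over the tangent of half this angle, whatever the lens; pixels are square), "cx", "cy" (the principal point, pixels), "rvec" (rotation vector, rad) and "tvec" (3), from world to camera coordinates, as OpenCV has them. Camera axes: x right, y down, z forward; pixel columns grow to the right and rows downward; lengths in m; the calibration is good to about 2 mm. The wrist camera is an equidistant fisheye: a pixel r from the principal point sees the ray r / f radians off the axis. A picture is of the moment at which its call begins. There is no depth.
- job.finish_job(): hands the job in; it is judged then, once.
The state is a dict: "time": time; "joints": joint angles; "qd": joint speeds; "joint_efforts": joint torques, N m; "position": TCP position; "tcp_rot": TCP orientation; "force": force on the tool from outside, world axes, zero at the start; "torque": the same for the moment, N m; "opening": opening from 0.0 (shut) to 1.0 (fully open); "finger_force": force on a finger pad.
Only numpy, scipy, OpenCV 4.12 (cv2) and the standard library are available. Lean on these libraries where they do the work, as an engineer would, in place of code of your own. Each camera call takes 0.05 s, during which the arm holds its last target. There are 200 camera calls.

## Working session

There is one attempt and no reset: what is moved stays moved. The work goes in short steps, Python scripts to look and compute and a shell command to move; the robot and the scene stay as the last step left them, time stands still between calls to the robot, and variables do not carry over. Pictures are saved under pics/ and viewed, at most 13 in all, crops included, and the job is handed in when it is done.

```bash
mkdir -p pics; cat > h.py <<'E'
import numpy as np, cv2
from bench import manip, vision, job
def cam(n):
    s=vision.snapshot(n); R=cv2.Rodrigues(np.array(s['rvec'],float))[0]; t=np.array(s['tvec'],float).ravel()
    f=s['frame'].shape[0]/2/np.tan(np.radians(s['fov_y'])/2)
    return dict(img=s['frame'],R=R,t=t,f=f,cx=s['cx'],cy=s['cy'],fish=n=='wrist',o=-R.T@t)
def ray(c,u,v):
    d=np.array([(u-c['cx']),(v-c['cy'])])/c['f']
    if c['fish']:
        r=np.hypot(*d); k=np.sin(r)/r if r>1e-9 else 1; d=np.array([d[0]*k,d[1]*k,np.cos(r)])
    else: d=np.array([d[0],d[1],1])
    d=c['R'].T@d; return d/np.linalg.norm(d)
def plane(c,u,v,z):
    d=ray(c,u,v); return c['o']+d*(z-c['o'][2])/d[2]
def two(c1,p1,c2,p2):
    A=0;b=0
    for c,p in((c1,p1),(c2,p2)):
        d=ray(c,*p); M=np.eye(3)-np.outer(d,d); A=A+M; b=b+M@c['o']
    return np.linalg.solve(A,b)
def proj(c,P):
    q=c['R']@np.array(P,float)+c['t']
    if c['fish']:
        th=np.arctan2(np.hypot(q[0],q[1]),q[2]); e=q[:2]/np.hypot(q[0],q[1])*th
    else: e=q[:2]/q[2]
    return e*c['f']+[c['cx'],c['cy']]
E
python3 - <<'E'
from h import *
for n in('side','top','wrist'):
    c=cam(n); print(n,c['o'],c['R'][2],c['f']); cv2.imwrite(f'pics/{n}0.png',cv2.resize(c['img'],None,fx=1.5,fy=1.5))
s=manip.get_state(); print(s['position'],s['tcp_rot'],s['time'],s['opening'])
E
```

```text
side [0.25488124 0.53110891 0.68555155] [ 0.43861485 -0.49063108 -0.7529264 ] 367.9867319447321
top [0.45481663 0.15641105 1.01526888] [ 0.1210817  -0.01828098 -0.99247419] 445.2590839166926
wrist [ 0.3023118  -0.55243918  0.37341771] [-0.29798432 -0.11414702 -0.94772137] 297.3186396354542
[ 0.22571528 -0.58241239  0.23069628] [[ 9.32423692e-01  3.61366539e-01 -5.31782600e-04]
 [ 3.61366915e-01 -9.32423069e-01  1.08277574e-03]
 [-1.04567444e-04 -1.20177439e-03 -9.99999272e-01]] 0.15 0.9987192654373943
```

View pics/side0.png

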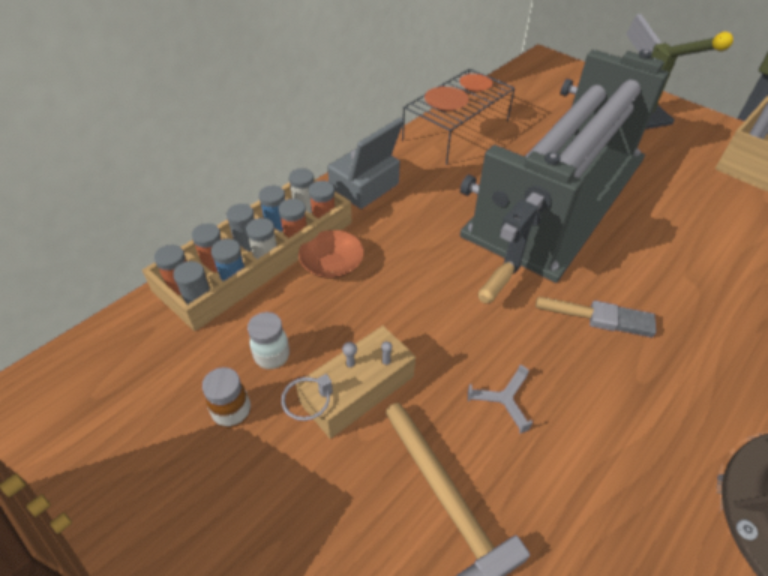

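View pics/top0.png

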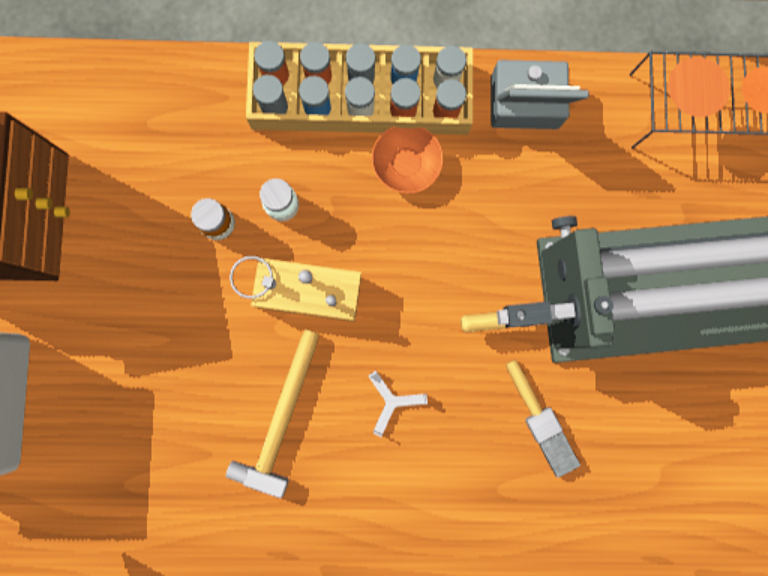

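The side view shows the pin at (325,383) with its ring around (305,398), and the hub at about (518,220). The top view shows the pin at (269,283), the ring at (251,277) and the hub at about (528,315), all in 1.5x pixels. Next I'll enlarge both areas.

```bash
python3 - <<'E'
from h import *
t=cam('top'); s=cam('side')
def crop(c,u,v,w,h,k): return cv2.resize(c['img'][v:v+h,u:u+w],None,fx=k,fy=k,interpolation=cv2.INTER_CUBIC)
a=np.hstack([crop(t,145,160,100,70,4),crop(t,300,180,100,70,4)])
b=np.hstack([crop(s,180,220,100,75,4),crop(s,305,105,100,75,4)])
cv2.imwrite('pics/z1.png',np.vstack([a,b]))
print(plane(t,269/1.5,283/1.5,.08),plane(t,528/1.5,315/1.5,.166))
print(two(t,(269/1.5,283/1.5),s,(325/1.5,381/1.5)))
E
```

```text
[0.55358861 0.29933292 0.08      ] [ 0.50957941 -0.04504467  0.166     ]
[0.55609271 0.30161629 0.07472008]
```

View pics/z1.png

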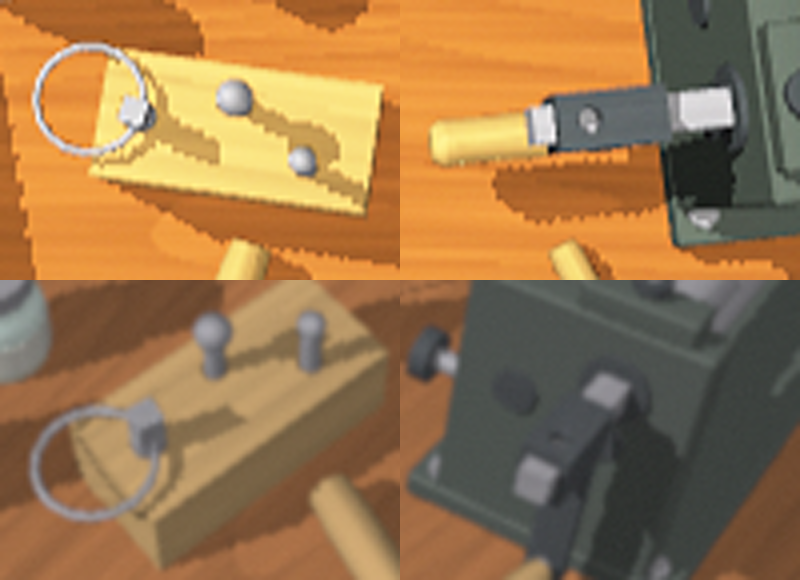

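```bash
cat > m.py <<'E'
from h import *
t=cam('top'); s=cam('side')
T=lambda x,y:(145+x/4,160+y/4); T2=lambda x,y:(300+(x-400)/4,180+y/4); S=lambda x,y:(180+x/4,220+(y-280)/4); S2=lambda x,y:(305+(x-400)/4,105+(y-280)/4)
tang=plane(t,*T(131,107),.081); ringc=plane(t,*T(90,98),.059)
print('tang',tang,two(t,T(131,107),s,S(147,410)),plane(s,*S(147,410),.081)); print('ringc',ringc,plane(s,*S(96,462),.059),np.linalg.norm((ringc-tang)[:2]))
hole=plane(t,*T2(592,120),.166); print('hole',hole,plane(s,*S2(560,438),.166),two(t,T2(592,120),s,S2(560,438)))
for a,b in(((553,95),(665,88)),((555,152),(668,143))):
    A=plane(t,*T2(*a),.166);B=plane(t,*T2(*b),.166);d=A-B;print('hubedge',A,B,np.degrees(np.arctan2(d[1],d[0])),np.linalg.norm(d))
# stand corners
for p in((115,48),(383,86),(363,213),(90,175)): print('stand',plane(t,*T(*p),.052))
d=ringc-tang;print('ring yaw',np.degrees(np.arctan2(d[1],d[0])))
st=manip.get_state();R=st['tcp_rot'];print('tool y yaw',np.degrees(np.arctan2(R[1,1],R[0,1])))
E
python3 m.py
```

```text
tang [0.5574755  0.30265086 0.081     ] [0.55752554 0.30271301 0.08066745] [0.55737379 0.30284708 0.081     ]
ringc [0.56435446 0.32828009 0.059     ] [0.56511771 0.33109477 0.059     ] 0.026536337209995035
hole [ 0.50944302 -0.03734692  0.166     ] [ 0.51030983 -0.03284832  0.166     ] [ 0.51092034 -0.03755952  0.16229178]
hubedge [ 0.52110235 -0.0186681   0.166     ] [ 0.52544416 -0.07270178  0.166     ] 94.59405787340032 0.054207839411295096
hubedge [ 0.49383766 -0.01946216  0.166     ] [ 0.49907896 -0.07378328  0.166     ] 95.5112479032586 0.0545733945179996
stand [0.59281044 0.31708354 0.052     ]
stand [0.5747391  0.17082294 0.052     ]
stand [0.50544003 0.18020029 0.052     ]
stand [0.52333797 0.32785399 0.052     ]
ring yaw 74.97575594478168
tool y yaw -68.81478022249811
```

```bash
echo '{"increments": [[0,0,-0.04,0,1],[0.628,-0.705,-0.06,-0.94,1],[0.628,-0.705,-0.06,-0.94,1],[0.628,-0.705,-0.06,-0.94,1],[0.628,-0.705,-0.06,-0.94,1],[0.628,-0.705,-0.06,-0.94,1],[0.628,-0.705,-0.06,-0.94,1],[0.628,-0.705,-0.06,-0.94,1],[0.628,-0.705,-0.06,-0.94,1],[0.628,-0.705,-0.06,-0.94,1],[0.628,-0.705,-0.06,-0.94,1],[0.628,-0.705,-0.06,-0.94,1],[0.628,-0.705,-0.06,-0.94,1],[0.628,-0.705,-0.06,-0.94,1],[0.628,-0.705,-0.06,-0.94,1],[0.628,-0.705,-0.06,-0.94,1],[0.628,-0.705,-0.06,-0.94,1],[0.628,-0.705,-0.06,-0.94,1],[0.628,-0.705,-0.06,-0.94,1],[0.628,-0.705,-0.06,-0.94,1]]}' | python3 -m handwheel 30; cat > d.py <<'E'
# how far to go, tool axes: target world x y z, pin-x (tool y) yaw in deg
import sys; from h import *
s=manip.get_state(); R=s['tcp_rot']; x,y,z,w=map(float,sys.argv[1:5])
print('pos',s['position'],'d',R.T@(np.array([x,y,z])-s['position']),'yaw',np.degrees(np.arctan2(R[1,1],R[0,1])),'turn',-np.radians(w)+np.arctan2(R[1,1],R[0,1]),'f',s['force'],'t',s['time'])
E
python3 d.py .5573 .3027 .15 -15
```

```text
time: 2.02
position: [0.5036, 0.1604, 0.2882]
tcp_rot: [[0.259, 0.966, 0.001], [0.966, -0.259, -0.0], [-0.0, 0.001, -1.0]]
force: [0.7, -1.4, 0.2]
opening: 1.003
finger_force: 0.0
pos [0.50363577 0.16036059 0.28822441] d [0.15138835 0.01491653 0.13822232] yaw -14.999982774630379 turn 3.0063941475200195e-07 f [ 0.66493191 -1.40802203  0.21905915] t 2.0167
```

```bash
echo '{"increments": [[0.151,0.015,0.06,0,1],[0.151,0.015,0.06,0,1],[0.151,0.015,0.06,0,1],[0.151,0.015,0.06,0,1],[0.151,0.015,0.12,0,0.6],[0.151,0.015,0.12,0,0.6],[0.151,0.015,0.12,0,0.6],[0.151,0.015,0.12,0,0.6]]}' | python3 -m handwheel; python3 d.py .5573 .3027 .0655 -15; python3 - <<'E'
from h import *
c=cam('wrist'); u,v=proj(c,[.5573,.3027,.081]); print(u,v)
for P in([.5573,.3027,.059],manip.get_state()['position']): print(proj(c,P))
x,y=int(np.clip(u-70,0,372)),int(np.clip(v-50,0,284)); print(x,y)
cv2.imwrite('pics/w1.png',cv2.resize(c['img'][y:y+100,x:x+140],None,fx=5,fy=5,interpolation=cv2.INTER_CUBIC))
E
```

```text
time: 2.68
position: [0.5563, 0.3001, 0.1675]
tcp_rot: [[0.258, 0.966, -0.002], [0.966, -0.258, -0.001], [-0.002, -0.001, -1.0]]
force: [0.1, -0.1, 1.0]
opening: 0.597
finger_force: 0.0
pos [0.55632942 0.3000804  0.16747368] d [0.00294634 0.00041119 0.10196855] yaw -14.96033230755608 turn 0.0006923318398148748 f [ 0.07013662 -0.1068981   1.0010668 ] t 2.6833
254.05415798464733 192.55225541161604
[254.03147497 184.37584163]
[254.87674282 249.39795814]
184 142
```

View pics/w1.png

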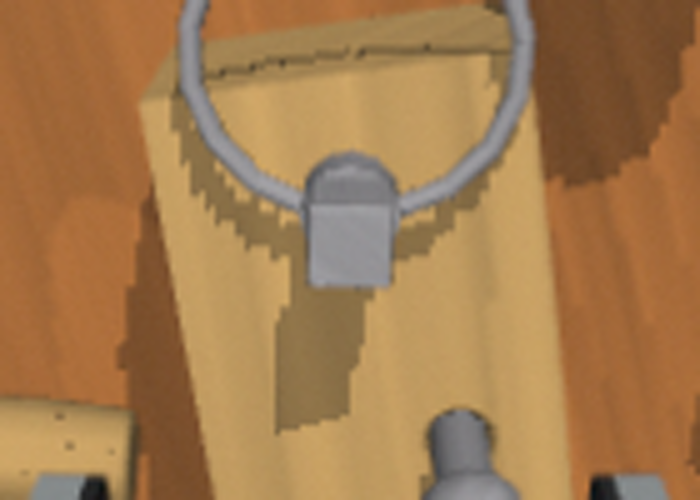

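The tang's top centre is at crop (350,245), which is pixel (254,191). That is within 1.5 px of the prediction and square to the fingers, so I can descend and grip.

```bash
echo '{"increments": [[0.003,0.0005,0.04,0,0.6],[0.003,0.0005,0.08,0,0.6],[0.003,0.0005,0.1015,0,0.6],[0.003,0.0005,0.1015,0,0.6],[0.003,0.0005,0.1015,0,0.4],[0.003,0.0005,0.1015,0,0],[0.003,0.0005,0.1015,0,0],[0.003,0.0005,0.1015,0,0],[0.003,0.0005,0.1015,0,0],[0.003,0.0005,0.1015,0,0],[0.003,0.0005,0.1015,0,0]]}' | python3 -m handwheel 50; python3 d.py .5573 .3027 .0655 -15
```

```text
time: 3.65
position: [0.5596, 0.3044, 0.0696]
tcp_rot: [[0.258, 0.966, 0.004], [0.966, -0.258, 0.002], [0.003, 0.004, -1.0]]
force: [-0.2, -0.6, 8.2]
opening: 0.144
finger_force: 49.7
pos [0.55957895 0.30444226 0.06958019] d [-0.00228555 -0.00176555  0.00406647] yaw -14.977921196558245 turn 0.0003853478149592471 f [-0.24452936 -0.63993915  8.2348017 ] t 3.65
```

```bash
echo '{"increments": [[-0.002,-0.002,-0.01,0,0],[-0.002,-0.002,-0.03,0,0],[-0.002,-0.002,-0.06,0,0],[-0.002,-0.002,-0.1,0,0],[-0.002,-0.002,-0.14,0,0],[-0.002,-0.002,-0.18,0,0],[-0.002,-0.002,-0.18,0,0]]}' | python3 -m handwheel; python3 d.py .5095 -.01 .25 5;  python3 - <<'E'
from h import *
s=manip.get_state();c=cam('side');p=s['position']
t=cam('wrist')
u,v=proj(c,p-[0,0,.03]); w,q=proj(t,p-[0,0,.01]); print(u,v,w,q)
f=lambda i,u,v,k:cv2.resize(i[int(v)-50:int(v)+50,int(u)-50:int(u)+50],(400,400),interpolation=cv2.INTER_CUBIC)
cv2.imwrite('pics/g1.png',np.hstack([f(c['img'],u,v,4),f(t['img'],w,q-5,4)]))
E
```

```text
time: 4.23
position: [0.5577, 0.3049, 0.257]
tcp_rot: [[0.258, 0.966, 0.011], [0.966, -0.258, 0.008], [0.01, 0.009, -1.0]]
force: [1.6, 1.8, 0.4]
opening: 0.142
finger_force: 49.8
pos [0.55765033 0.30494876 0.25701071] d [-0.31677339  0.03461846  0.00406322] yaw -14.941720266309694 turn -0.3480486771587846 f [1.60548765 1.84857769 0.43170677] t 4.2333
209.4335624657419 204.63240436649784 254.4425085172943 241.9375060069052
```

View pics/g1.png

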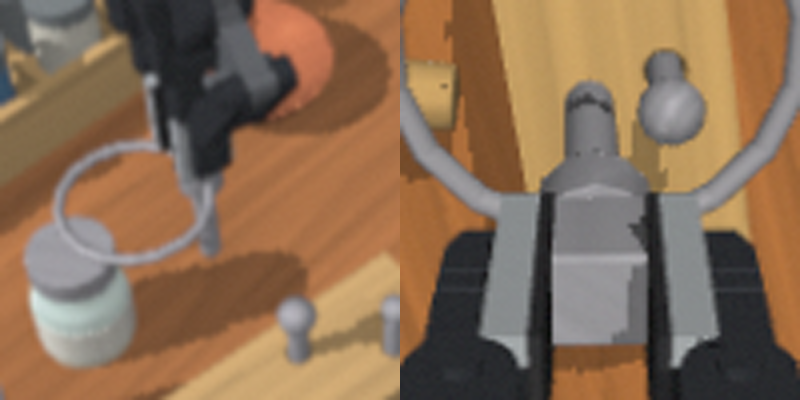

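```bash
echo '{"increments": [[-0.02,0.004,0,-0.1,0],[-0.06,0.012,0,-0.2,0],[-0.1,0.02,0,-0.348,0],[-0.14,0.028,0,-0.348,0],[-0.18,0.036,0,-0.348,0],[-0.22,0.044,0,-0.348,0],[-0.26,0.052,0,-0.348,0],[-0.3,0.06,0,-0.348,0],[-0.333,0.0655,0,-0.348,0],[-0.333,0.0655,0,-0.348,0],[-0.333,0.0655,0,-0.348,0]]}' | python3 -m handwheel; cat > w.py <<'E'
import sys; from h import *
s=manip.get_state();p=s['position'];t=cam('wrist');w,q=proj(t,p-[0,0,.03]);x=int(w)-75;y=int(q)-75
np.savez('wc.npz',**t,p=p,rot=s['tcp_rot']);print(p,s['time'],s['force'],'origin',x,y,'proj hole',proj(t,[.5095,-.036,.166]),t['o'])
cv2.imwrite('pics/'+sys.argv[1],cv2.resize(t['img'][y:y+120,x:x+150],None,fx=5,fy=5,interpolation=cv2.INTER_CUBIC))
E
python3 w.py h1.png
```

```text
time: 5.25
position: [0.5316, -0.0396, 0.2455]
tcp_rot: [[-0.082, 0.997, -0.002], [0.997, 0.082, -0.001], [-0.001, -0.003, -1.0]]
force: [0.1, 0.9, -1.9]
opening: 0.141
finger_force: 49.7
[ 0.53159492 -0.03963438  0.24547793] 5.25 [ 0.0865596   0.9150429  -1.85045605] origin 178 150 proj hole [226.2934901  192.39942158] [0.52519117 0.04274899 0.38824379]
```

View pics/h1.png

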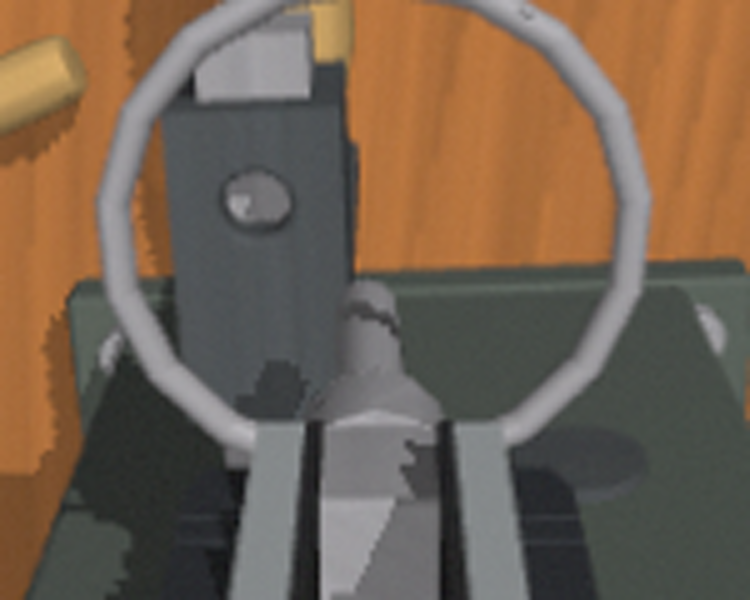

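```bash
python3 - <<'E'
from h import *
z=np.load('wc.npz'); c={k:z[k] for k in z.files}; 
P=lambda x,y:(178+x/5,150+y/5)
h=plane(c,*P(258,200),.166); 
for tz in(.183,.186,.189): print('tip',plane(c,*P(370,297),tz)-c['p'])
print('hole',h, h-c['p'])
for zz in (.186+.042,.186+.042+.012): print(proj(c,c['p']*[1,1,0]+[0,0,zz]))
a=plane(c,*P(165,115),.166);b=plane(c,*P(342,105),.166);print('hub end corners',a,b,np.linalg.norm(a-b))
e=plane(c,*P(185,370),.166);print('left edge yaw',np.degrees(np.arctan2(*(a-e)[1::-1])))
E
```

```text
tip [-0.00104623 -0.00218534 -0.06247793]
tip [-0.00112454 -0.00094922 -0.05947793]
tip [-0.00120285  0.0002869  -0.05647793]
hole [ 0.51201698 -0.03377615  0.166     ] [-0.01957793  0.00585824 -0.07947793]
[253.51974971 234.55605648]
[253.47919246 244.19240721]
hub end corners [ 0.49666361 -0.02098369  0.166     ] [ 0.5241239  -0.01721245  0.166     ] 0.027718042405186192
left edge yaw 96.25761821330029
```

The hub hole is at crop (258,200) and the pin tip at (370,297). The measured hub width of 27.7 mm agrees with the given 28. I'll move over the hole and look again from lower down.

```bash
echo '{"increments": [[0.004,-0.009,0,-0.01,0],[0.008,-0.018,0.005,-0.015,0],[0.008,-0.018,0.012,-0.015,0],[0.008,-0.018,0.012,-0.015,0],[0.008,-0.018,0.012,-0.015,0]]}' | python3 -m handwheel; python3 w.py h2.png
```

```text
time: 5.72
position: [0.5139, -0.0295, 0.2342]
tcp_rot: [[-0.103, 0.995, -0.001], [0.995, 0.103, -0.0], [0.0, -0.001, -1.0]]
force: [0.6, 0.4, -0.7]
opening: 0.143
finger_force: 49.7
[ 0.51391546 -0.0295257   0.23420056] 5.7167 [ 0.64331581  0.41336908 -0.7408869 ] origin 178 150 proj hole [246.8980104  211.28515451] [0.50548709 0.0525771  0.37701848]
```

View pics/h2.png

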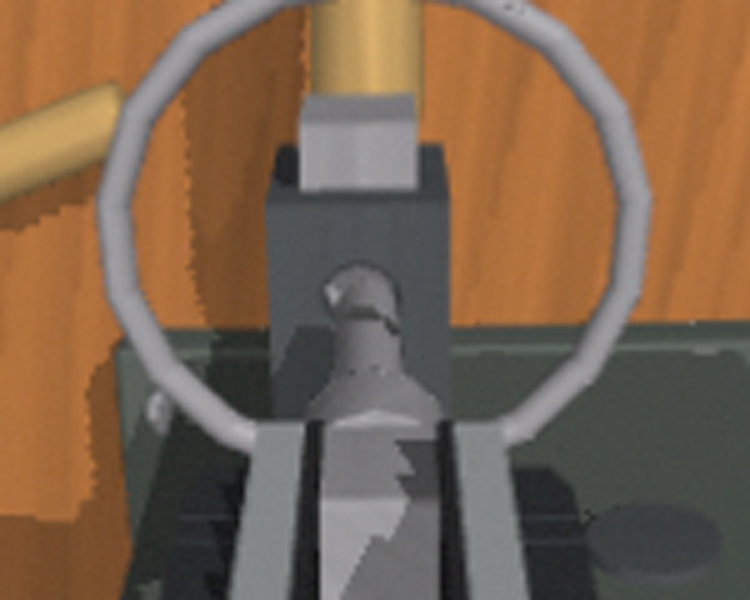

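```bash
python3 - <<'E'
from h import *
z=np.load('wc.npz'); c={k:z[k] for k in z.files}; 
P=lambda x,y:(178+x/5,150+y/5)
h=plane(c,*P(360,295),.166); tz=c['p'][2]-.0595
e=[plane(c,*P(x,196),.166) for x in(267,448)]; print('end',e,np.linalg.norm(e[0]-e[1]))
m=(e[0]+e[1])/2
for tz in(tz-.002,tz,tz+.002):
  t=plane(c,*P(370,297),tz); print('tip',t,'hole',h,'tool d',c['rot'].T@(h-t), 'from hub end', c['rot'].T@(m-t)-[.016,0,0])
E
```

```text
end [array([ 0.49622565, -0.01936604,  0.166     ]), array([ 0.5232129 , -0.01657445,  0.166     ])] 0.027131249664457735
tip [ 0.5129982  -0.03128191  0.17270056] hole [ 0.51168573 -0.03386028  0.166     ] tool d [-0.00242922 -0.00156701  0.0067016 ] from hub end [-0.00242102 -0.00187951  0.00670285]
tip [ 0.51292468 -0.03046104  0.17470056] hole [ 0.51168573 -0.03386028  0.166     ] tool d [-0.00325342 -0.00157726  0.00870156] from hub end [-0.00324522 -0.00188975  0.00870281]
tip [ 0.51285115 -0.02964018  0.17670056] hole [ 0.51168573 -0.03386028  0.166     ] tool d [-0.00407761 -0.00158751  0.01070152] from hub end [-0.00406942 -0.0019      0.01070276]
```

```bash
echo '{"increments": [[-0.003,-0.0017,0,0,0],[-0.003,-0.0017,0.003,0,0],[-0.003,-0.0017,0.006,0,0],[-0.003,-0.0017,0.009,0,0],[-0.003,-0.0017,0.01,0,0],[-0.003,-0.0017,0.011,0,0],[-0.003,-0.0017,0.011,0,0],[-0.003,-0.0017,0.011,0,0]]}' | python3 -m handwheel; python3 w.py h3.png
```

```text
time: 6.43
position: [0.5128, -0.0334, 0.2236]
tcp_rot: [[-0.102, 0.995, 0.0], [0.995, 0.102, -0.0], [-0.0, 0.0, -1.0]]
force: [0.4, 0.4, -1.1]
opening: 0.144
finger_force: 49.7
[ 0.51283171 -0.03342515  0.22358874] 6.4333 [ 0.36013917  0.42080481 -1.11625459] origin 178 150 proj hole [248.54764983 212.18732974] [0.50441371 0.04869393 0.3663836 ]
```

View pics/h3.png

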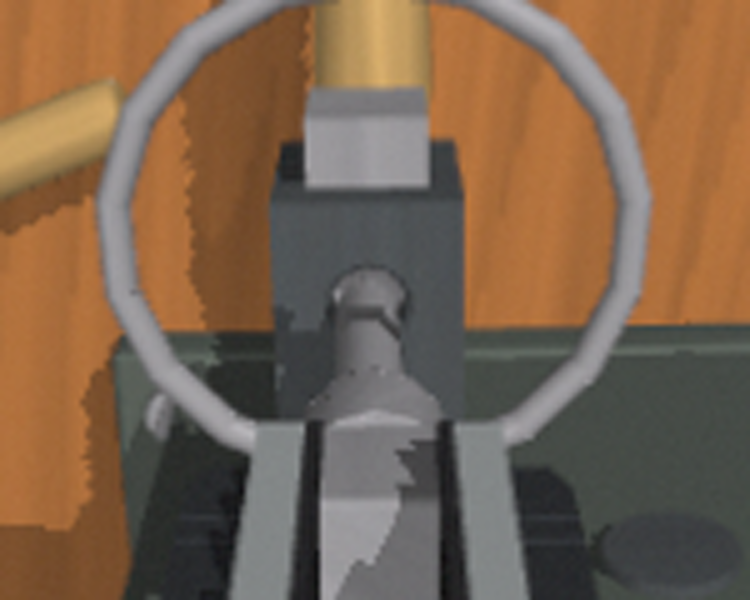

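Pin and hole now line up laterally, both near crop x = 369. I'll lower until the tip touches the shaft.

```bash
echo '{"increments": [[0,0,0.001,0,0],[0,0,0.002,0,0],[0,0,0.003,0,0],[0,0,0.003,0,0],[0,0,0.003,0,0]]}' | python3 -m handwheel; echo '{"increments": [[0,0,0.001,0,0],[0,0,0.001,0,0],[0,0,0.001,0,0]]}' | python3 -m handwheel|grep -E "pos|for"; echo '{"increments": [[0,0,0.001,0,0],[0,0,0.001,0,0],[0,0,0.001,0,0]]}' | python3 -m handwheel|grep -E "pos|for"
```

```text
time: 6.9
position: [0.5127, -0.0335, 0.2205]
tcp_rot: [[-0.102, 0.995, -0.0], [0.995, 0.102, -0.0], [-0.0, -0.0, -1.0]]
force: [0.0, 0.5, -1.5]
opening: 0.144
finger_force: 49.7
position: [0.5128, -0.0335, 0.2195]
force: [-0.5, 0.3, -1.0]
finger_force: 49.7
position: [0.5129, -0.0334, 0.2186]
force: [-0.4, -0.7, -0.3]
finger_force: 49.8
```

```bash
for i in 1 2; do echo '{"increments": [[0,0,0.0005,0,0],[0,0,0.001,0,0],[0,0,0.001,0,0]]}' | python3 -m handwheel|grep -E "pos|^for"; done
```

```text
position: [0.5133, -0.0333, 0.2184]
force: [-2.5, -0.2, 6.8]
position: [0.5137, -0.0332, 0.2182]
force: [-2.1, -0.9, 14.0]
```

```bash
echo '{"increments": [[0,0,-0.001,0,0],[-0.001,0,-0.001,0,0],[-0.002,0,-0.001,0,0],[-0.003,0,-0.001,0,0]]}' | python3 -m handwheel|grep -E "pos|^for"; for i in 1 2; do echo '{"increments": [[-0.001,0,0,0,0],[-0.002,0,0,0,0],[-0.002,0,0,0,0]]}' | python3 -m handwheel|grep -E "pos|^for"; done
```

```text
position: [0.5135, -0.0355, 0.2184]
force: [-2.3, 2.7, 8.2]
position: [0.5137, -0.0368, 0.2183]
force: [-3.1, 4.3, 7.5]
position: [0.5139, -0.0384, 0.2183]
force: [-2.5, 5.9, 7.3]
```

```bash
for i in 1 2 3; do echo '{"increments": [[-0.001,-0.0003,0,0,0],[-0.002,-0.0003,0,0,0],[-0.002,-0.0003,0,0,0]]}' | python3 -m handwheel|grep -E "pos|^for"; done
```

```text
position: [0.5137, -0.0406, 0.2182]
force: [-2.0, 3.6, 6.8]
position: [0.5137, -0.0425, 0.2182]
force: [-1.2, 5.0, 6.0]
position: [0.5138, -0.0451, 0.218]
force: [-0.1, 4.8, 4.7]
```

```bash
for i in 1 2; do echo '{"increments": [[-0.001,0,0,0,0],[-0.002,0,0,0,0],[-0.002,0,0,0,0]]}' | python3 -m handwheel|grep -E "pos|^for"; done
```

```text
position: [0.5135, -0.0487, 0.2175]
force: [0.4, 2.3, 0.3]
position: [0.5136, -0.0505, 0.2174]
force: [0.2, 3.3, -0.6]
```

```bash
echo '{"increments": [[0,0,0.0005,0,0],[0,0,0.001,0,0],[0,0,0.0015,0,0],[0,0,0.0015,0,0]]}' | python3 -m handwheel|grep -E "pos|^for"
```

```text
position: [0.5137, -0.0503, 0.216]
force: [1.5, 4.1, 0.8]
```

The tip has dropped into the shaft hole, so I'll descend while watching the forces.

```bash
echo '{"increments": [[0.0004,-0.0002,0.001,0,0],[0.0004,-0.0002,0.002,0,0],[0.0004,-0.0002,0.003,0,0],[0.0004,-0.0002,0.003,0,0]]}' | python3 -m handwheel|grep -E "pos|^for"; echo '{"increments": [[0,0,0.001,0,0],[0,0,0.002,0,0],[0,0,0.003,0,0],[0,0,0.003,0,0]]}' | python3 -m handwheel|grep -E "pos|^for"
```

```text
position: [0.5134, -0.0501, 0.2129]
force: [2.0, 3.2, 0.2]
position: [0.5134, -0.0499, 0.2099]
force: [1.4, 3.5, 0.4]
```

```bash
echo '{"increments": [[0.0004,0.0001,0.0015,0,0],[0.0004,0.0001,0.003,0,0],[0.0004,0.0001,0.0045,0,0],[0.0004,0.0001,0.006,0,0],[0.0004,0.0001,0.006,0,0]]}' | python3 -m handwheel|grep -E "pos|^for"; echo '{"increments": [[0,0,0.0015,0,0],[0,0,0.003,0,0],[0,0,0.0045,0,0],[0,0,0.006,0,0],[0,0,0.006,0,0]]}' | python3 -m handwheel|grep -E "pos|^for"
```

```text
position: [0.5133, -0.0495, 0.2037]
force: [1.2, 5.7, 0.4]
position: [0.5134, -0.0493, 0.1978]
force: [1.9, 5.7, 0.8]
```

```bash
echo '{"increments": [[0.0006,-0.0001,0.001,0,0],[0.0006,-0.0001,0.002,0,0],[0.0006,-0.0001,0.003,0,0],[0.0006,-0.0001,0.004,0,0],[0.0006,-0.0001,0.004,0,0]]}' | python3 -m handwheel|grep -E "pos|^for"; echo '{"increments": [[0,0,0.0015,0,0],[0,0,0.003,0,0],[0,0,0.0045,0,0],[0,0,0.006,0,0],[0,0,0.006,0,0]]}' | python3 -m handwheel|grep -E "pos|^for"
```

```text
position: [0.5133, -0.0488, 0.1938]
force: [2.3, 6.0, 1.6]
position: [0.5133, -0.0485, 0.1878]
force: [1.9, 7.1, -0.4]
```

```bash
echo '{"increments": [[0.0008,-0.0002,0.001,0,0],[0.0008,-0.0002,0.002,0,0],[0.0008,-0.0002,0.003,0,0],[0.0008,-0.0002,0.003,0,0]]}' | python3 -m handwheel|grep -E "pos|^for"; echo '{"increments": [[0,0,0.0007,0,0],[0,0,0.0007,0,0]]}' | python3 -m handwheel|grep -E "pos|^for";echo '{"increments": [[0,0,0.0007,0,0],[0,0,0.0007,0,0]]}' | python3 -m handwheel|grep -E "pos|^for"
```

```text
position: [0.513, -0.0481, 0.1848]
force: [2.5, 5.2, 0.5]
position: [0.5131, -0.0481, 0.1842]
force: [1.3, 5.2, 2.2]
position: [0.5131, -0.048, 0.1838]
force: [1.0, 5.4, 5.1]
```

```bash
echo '{"increments": [[0.0003,0,0.0008,0,0],[0.0003,0,0.0008,0,0],[0.0003,0,0.0008,0,0]]}' | python3 -m handwheel|grep -E "pos|^for|time"; echo '{"increments": [[0,0,0,0,0.2],[0,0,0,0,0.4],[0,0,0,0,0.6],[0,0,0,0,0.6],[0,0,-0.01,0,0.6],[0,0,-0.03,0,0.6],[0,0,-0.06,0,0.6],[0,0,-0.06,0,0.6]]}' | python3 -m handwheel; cat > v.py <<'E'
import sys; from h import *
t=cam('top');s=cam('side');P=[.512,-.03,.17]
f=lambda c,u,v:cv2.resize(c['img'][int(v)-38:int(v)+38,int(u)-40:int(u)+40],(400,380),interpolation=cv2.INTER_CUBIC)
a=proj(t,P);b=proj(s,P);print(a,b,[proj(c,[.513,-.048,.195]) for c in(t,s)])
cv2.imwrite('pics/'+sys.argv[1],np.hstack([f(t,*a),f(s,*b)]))
E
python3 v.py c1.png
```

```text
time: 13.57
position: [0.5132, -0.0479, 0.1837]
force: [-2.7, 5.8, 11.6]
time: 14.23
position: [0.5154, -0.0475, 0.2481]
tcp_rot: [[-0.102, 0.995, 0.007], [0.995, 0.102, -0.0], [-0.001, 0.007, -1.0]]
force: [0.9, -0.6, 0.9]
opening: 0.601
finger_force: 0.0
[344.62762502 208.46488128] [343.93862789 143.35741866] [array([357.25776024, 207.23858513]), array([350.6843187 , 129.88316357])]
```

View pics/c1.png

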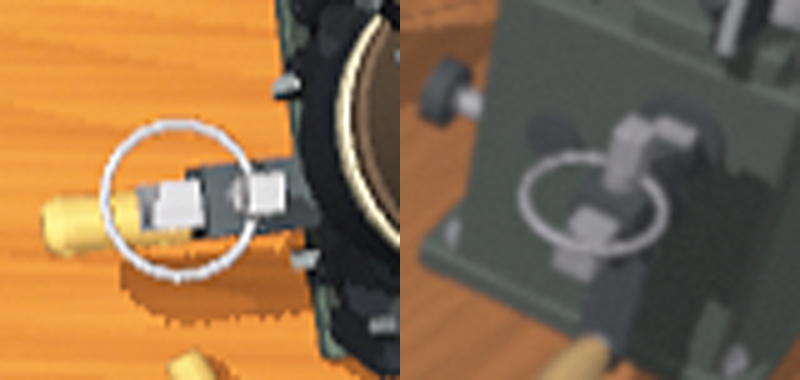

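The pin is home, with the tang at top crop (266,193) and the collar on the hub. The ring is open over the free end, its far edge at (103,200). Next I'll push that edge down with shut fingers.

```bash
python3 -c "
from h import *
t=cam('top');print(plane(t,304+103/5,170+200/5,.173),plane(t,304+266/5,170+193/5,.195))"; python3 d.py .5073 .0087 .2 5.9
```

```text
[0.5082025  0.00885442 0.173     ] [ 0.5104742  -0.04786414  0.195     ]
pos [ 0.51299497 -0.04830204  0.24329556] d [5.73144721e-02 8.97740339e-05 4.32575357e-02] yaw 5.820560146480142 turn -0.001386487001223527 f [ 0.13853223  0.41465879 -0.35832668] t 14.3833
```

```bash
echo '{"increments": [[0.02,0,0,0,0],[0.04,0,0,0,0],[0.055,0,0,0,0],[0.055,0,0.02,0,0],[0.055,0,0.04,0,0],[0.055,0,0.055,0,0],[0.055,0,0.055,0,0],[0.055,0,0.055,0,0]]}' | python3 -m handwheel; echo '{"increments": [[0,0,0.004,0,0],[0,0,0.008,0,0],[0,0,0.012,0,0],[0,0,0.016,0,0],[0,0,0.02,0,0],[0,0,0.024,0,0],[0,0,0.024,0,0]]}' | python3 -m handwheel | grep -E 'pos|^for'
```

```text
time: 15.05
position: [0.5064, 0.0065, 0.187]
tcp_rot: [[-0.102, 0.995, -0.003], [0.995, 0.102, 0.0], [0.0, -0.003, -1.0]]
force: [-0.1, 0.1, 0.2]
opening: 0.002
finger_force: 0.0
position: [0.507, 0.0064, 0.1631]
force: [0.2, 0.6, 1.4]
```

```bash
echo '{"increments": [[0,0,0.004,0,0],[0,0,0.008,0,0],[0,0,0.012,0,0],[0,0,0.016,0,0],[0,0,0.02,0,0],[0,0,0.02,0,0]]}' | python3 -m handwheel | grep -E 'pos|^for';echo '{"increments": [[0,0,0.004,0,0],[0,0,0.008,0,0],[0,0,0.01,0,0],[0,0,0.01,0,0]]}' | python3 -m handwheel | grep -E 'pos|^for'; python3 v.py c2.png
```

```text
position: [0.5068, 0.0067, 0.1429]
force: [0.1, 1.4, 0.1]
position: [0.507, 0.0067, 0.1333]
force: [0.1, 0.2, 0.5]
[344.62762502 208.46488128] [343.93862789 143.35741866] [array([357.25776024, 207.23858513]), array([350.6843187 , 129.88316357])]
```

View pics/c2.png

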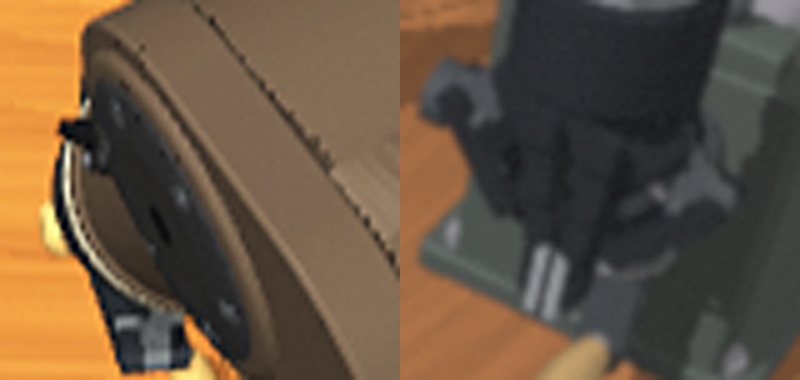

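The arm hides the hub here, but a low arc of the ring shows at side crop (640,265), so it has probably snapped. I'll back off and look.

```bash
echo '{"increments": [[0.015,0,0,0,0],[0.03,0,0,0,0],[0.04,0,-0.03,0,0],[0.05,0,-0.07,0,0],[0.06,0,-0.11,0,0],[0.06,-0.03,-0.15,0,0],[0.06,-0.07,-0.15,0,0],[0.06,-0.11,-0.15,0,0],[0.06,-0.15,-0.15,0,0],[0.06,-0.15,-0.15,0,0],[0.06,-0.15,-0.15,0,0]]}' | python3 -m handwheel | grep -E 'time|pos|^for'; python3 v.py c3.png
```

```text
time: 17.48
position: [0.3504, 0.0506, 0.2845]
force: [0.8, -0.3, 1.0]
[344.62762502 208.46488128] [343.93862789 143.35741866] [array([357.25776024, 207.23858513]), array([350.6843187 , 129.88316357])]
```

View pics/c3.png

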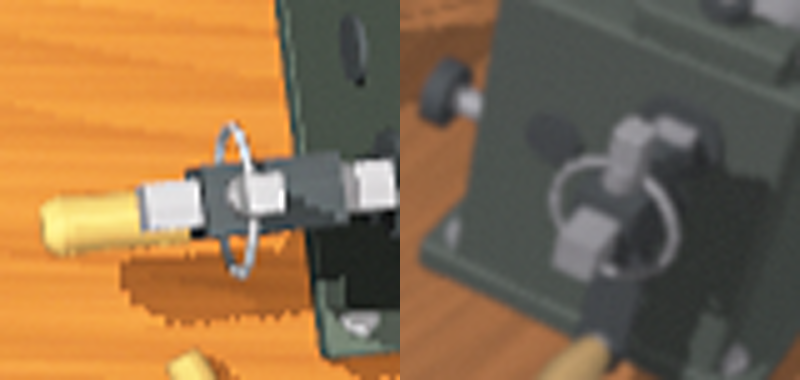

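The ring hangs round the hub, with its outermost points at top crop (232,125) and (238,277). I'll check its angle with numbers.

```bash
python3 - <<'E'
from h import *
t=cam('top');s=cam('side')
a=np.array([-.1,.995,0]);b=np.array([.995,.1,0]);o=np.array([.512,-.048,.173])
for th in(1.2,1.4,1.57,1.65):
    c=o+.028*(np.cos(th)*a-np.sin(th)*np.array([0,0,1])); f=o+.057*(np.cos(th)*a-np.sin(th)*np.array([0,0,1]))
    print(th,[((proj(t,c+k*.029*b)-[304,170])*5).round() for k in(1,-1)],'side far',((proj(s,f)-[303,105])*5+[400,0]).round(),[((proj(s,c+k*.029*b)-[303,105])*5+[400,0]).round() for k in(1,-1)])
E
```

```text
1.2 [array([202., 126.]), array([218., 273.])] side far [584. 283.] [array([548., 197.]), array([667., 253.])]
1.4 [array([215., 125.]), array([231., 272.])] side far [594. 274.] [array([553., 193.]), array([672., 248.])]
1.57 [array([227., 124.]), array([243., 271.])] side far [604. 263.] [array([558., 188.]), array([677., 243.])]
1.65 [array([232., 123.]), array([249., 271.])] side far [609. 258.] [array([561., 185.]), array([679., 240.])]
```

Both views give an angle of about 1.57, so the ring is shut and the arm is clear.

```bash
python3 -c "
from bench import job; print(job.finish_job())"
```

```text
the job is handed in; nothing more can be done
None
```

I handed the job in at about 17.5 s of robot time: the pin is fully home through hub and shaft, its ring is snapped shut over the hub's free end (about 1.57 rad in both camera views), and the arm is clear; no verdict came back.

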